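Close the bench gauge on a casting until the pointer stands in the band

ROBOT

A 6-joint arm with a two-finger parallel gripper is mounted at the origin on the work surface. World frame = base frame: x ahead of the robot, y to its left, z up, the work surface at z = 0. Lengths are in mm, angles in rad, forces in N, time in s.
With the tool pointing down it reaches from about 350 to 775 mm from the base axis. Payload 7.3 kg.
Tool frame: the origin (TCP) lies midway between the tips of the shut fingers; the grasp point (between the pads) lies 19 mm behind it; x points along the fingers, y is the direction in which the jaws open and shut, and the axes are right-handed (so a half turn about x gives the same grasp; the last joint's range is limited). The gripper opens to 92 mm and grips with 3 to 60 N. Pads are 19 mm wide; open, the fingers measure 130 mm over their backs; the gripper's body (75 mm by 190 mm) begins 47 mm behind the grasp point.
Start: joints at [1.092, 0.342, 1.524, -0, 1.275, -0.146], TCP at [171.499, 496.219, 226.741] pointing down, gripper open.
Joint ranges: [-2.53, 2.53], [-0.77, 2.02], [0.04, 2.7], [-1, 4.14], [0.28, 2.66], [-3.11, 3.11]. Speed limits (rad/s): [2.57, 2.57, 3.14, 3.14, 3.14, 3.14].

INTERFACE

Orientations are given as [roll, pitch, yaw] about the fixed x, y, z axes, in that order (R = Rz(yaw) Ry(pitch) Rx(roll)).
In Python, from plant import bot gives the robot as it stands. The module is installed in compiled form; this text tells all that it offers.
- The arm moves only by the shell command python3 -m handwheel 'ROWS' [OPENING]. ROWS is JSON, a list that holds one entry, the list of rows, each a list of 4 numbers: the shift along the tool's x, y, z in cm, then the turn about the tool's x in rad. A call has 1 to 8 rows; each row shifts and turns the commanded pose from where the row before left it, along the tool's axes as they then stand; what a row does not reach is not made up. A row lasts 1/12 s, in which the tool goes at most 41.7 mm and 7.16 degrees, less where a joint would pass 70% of its speed; a pose out of reach is approached as far as the arm can. A call is refused whole if a number of a shift passes 4.17 or a number of a turn 0.125, either way. A call with a gripper value outside its range is refused whole. OPENING is the opening, from 0 (shut) to 1 (fully open), set as the call begins (- or left out, the last holds). The fingers move at their own pace and stop on an object; the grip force is fixed at half the most. Time passes only in rows, so rows that do not move let the fingers close. It gives the time, the measured TCP pose, the force and the opening at its end, in the units of the state.
- bot.get_obs(): the state, without advancing time (a new reading comes with each control period).
- bot.capture(name): name is "side" or "top"; returns (picture, depth): 400x640x3 uint8, red, green, blue; 400x640 float32, mm along the optical axis (not along the pixel's ray), 0 where there is no reading.
- bot.camera_model(name): a dict with "fx", "fy", "cx", "cy" (pixels), "dist_coeffs" ([k1, k2, p1, p2, k3] as OpenCV has them; the pictures are not rectified), "position" and "rotation" of the camera in the world. Camera axes: x right, y down, z forward; pixel columns grow to the right and rows downward; lengths in mm; the calibration is good to about 2 mm. A picture is of the moment at which its call begins. camera_model takes no time and is no camera call.
- bot.close_job(): hands the job in, once; it reports no verdict.
Trained networks look in the newest picture that a camera, given by its name, has taken for a name from the list of things; names that differ only in an ending like _2 or _b are one class to them, and where a whole thing is asked for, a point or a joint stands for the part that bears it (a point fixed in the world has none). Each returns a list of dicts, best first, with "conf" (0 to 1); they miss things now and then, are a little off and sometimes report something else, mostly with a low value. They report only what shows in the picture. A call takes as long as a camera call. They do not tell look-alikes from the thing itself.
- bot.find_in(camera, label): "bbox" ([left, top, width, height] in pixels, round what is visible of it).
- bot.spot_point(camera, label): "point" ([column, row] in pixels: a listed point, or the origin of a listed thing).
The state is a dict: "time": time; "joint_positions": joint angles; "dq": joint speeds; "tau": joint torques, N m; "tool_pos": TCP position; "tcp_rot": TCP orientation; "contact_force": force on the tool from outside, world axes, zero at the start; "moment": the same for the moment, N m; "grip_width": finger opening in mm.
Only numpy, scipy, OpenCV 4.12 (cv2) and the standard library are available. Lean on these libraries where they do the work, as an engineer would, in place of code of your own. Each camera call takes 0.05 s, during which the arm holds its last target.

TASK

Seat the T-shaped casting (one central tongue) flat in the pocket of the bench gauge, tongue towards the dial, and let go of it; if the sliding jaw stands in the way, slide it back first. Then slide the jaw shut on the casting so that the casting bears on the spring plunger, and leave it so that the pointer rests inside the dark grey band of the dial; never drive the pointer to its end stop. Do not knock the other castings and things about.

Things in the scene. Friction and masses are not known exactly. Their poses are not given: they have to be found in the camera images.
- gauge: bench gauge, fixed to the bench: dark steel base plate 300 x 100 x 12 mm, grey dial housing at its +x end (x = 62 to 150 mm, 94 mm wide, dial top 64 mm above the bench), sliding jaw at its -x end. Origin: centre of the base's underside; +x is the closing direction of the jaw, z up.
- nest (a point): on the pocket floor (gauge x = 50, y = 0, z = 12 mm), below the tip of the plunger at rest; axes as the gauge. The pocket runs along gauge x between low steel cheeks (tops at z = 20 mm): wide part x = -50 to 34 mm, 39 mm wide, with a 4 mm 45-degree lead-in, cheeks 12 mm thick; then a narrow slot x = 34 to 48 mm, 23 mm wide, which only the tongue can enter.
- jaw_face (a point): centre of the flat front face (30 mm wide, z = 14 to 40 mm above the bench) of the sliding jaw's nose, the face that meets the casting; axes as the gauge
- thumb_plate (a point): centre of the top edge of the upright plate on the sliding jaw, 78 mm above the bench and 53 mm behind the jaw face; the plate is 10 mm thick along gauge x, 50 mm wide along gauge y and stands 32 mm above the jaw's carriage (carriage 26 mm long, top at z = 46 mm). Push its back to close the jaw, its front to open it
- jaw (a joint): travel of the sliding jaw, m: 0 fully open (jaw face at gauge x = -75 mm), grows as it closes, to 0.075. It is stiff (about 9 N) and stays where it is left. With the casting (68 mm long) clamped, jaw = 0.057 + plunger
- plunger (a joint): how far the spring plunger (steel pin, 14 mm diameter, axis 27 mm above the bench, tip at gauge x = 50 mm) is pushed in towards the dial, m: 0 at rest, 0.008 at its end stop; spring about 2 N rising to 7 N
- pointer (a joint): angle of the black pointer on the dial, rad, driven by the plunger (250 rad per m): 0 at rest, 2.0 at the end stop; it turns anticlockwise seen from above. The dark grey band, between the second and third black ticks, runs from 0.5 to 1.5 (plunger 0.002 to 0.006)
- part: the T-shaped casting, bare aluminium, about 0.16 kg, lying flat: body 42 (x) x 36 (y) x 32 mm high, with one central tongue 26 mm long (x), 16 mm wide and as high, on its +x side; 68 mm long in all. Origin: underside, at the centre of the 42 x 36 body (body x = -21 to 21, tongue x = 21 to 47 mm)
- tongue_tip (a point): centre of the end face of the tongue, 47 mm along +x from the casting's origin, 16 mm above its underside
- elbow: L-shaped aluminium casting, same size, but its tongue lies along one edge; leave it. Origin as for the T-shaped one
- bar: plain aluminium block 68 x 36 x 32 mm without tongue; leave it. Origin at its underside, 13 mm from its centre towards -x
- fork: aluminium casting with two tongues and a gap between them, same overall size; leave it. Origin as for the T-shaped one
- oilpot: small steel can, 34 mm diameter, 58 mm high, upright among the castings; leave it. Origin: centre of underside
- bottle: white bottle, 60 mm diameter, 150 mm high, upright; leave it. Origin: centre of underside
- screwdriver: screwdriver, 180 mm long, lying along its x; leave it
- woodblock: wooden block 90 x 50 x 40 mm; leave it. Origin: centre of underside
There are look-alikes about, which are no part of the job. Leave any pink look-alike of the part alone.

How it is judged (in metres and radians):
On the way:
1. the T-shaped casting lies flat and square in the pocket, tongue towards the dial, let go of, before it bears on the plunger (y of part in the frame of nest between -0.003 and 0.003 m and z of part in the frame of nest between -0.002 and 0.002 m and angle between part's own z axis and vertical below 0.05 rad and angle between the x axis of part and the x axis of gauge, either way round below 0.1 rad and x of tongue_tip in the frame of nest between -0.032 and 0.002 m and contact force between the fingers and part below 0.1 N and linear speed of part below 0.02 m/s and value of joint plunger below 0.0015 m), for 0.2 s.
At the end, for the whole second after the job is handed in: The T-shaped casting lies flat (within 2 mm and 0.05 rad) and square (within 3 mm and 0.1 rad) in the pocket with its tongue on the plunger, the jaw is shut on its back (within 2 mm), and the pointer stays in the dark grey band (plunger 1.7 to 6.3 mm in), everything at rest (y of part in the frame of nest between -0.003 and 0.003 m and z of part in the frame of nest between -0.002 and 0.002 m and angle between part's own z axis and vertical below 0.05 rad and angle between the x axis of part and the x axis of gauge, either way round below 0.1 rad and value of joint plunger between 0.0017 and 0.0063 m and x of tongue_tip in the frame of nest between 0.0005 and 0.0075 m and x of jaw_face in the frame of part above -0.023 m and linear speed of part below 0.01 m/s); the robot touches nothing.
It fails at once if the plunger is driven to its end stop (beyond 7.5 mm) (value of joint plunger above 0.0075 m).
It fails at once if another casting is moved by more than 30 mm (distance of any of elbow, bar, fork from where it was at the start of the episode above 0.03 m).
It fails at once if the can or the bottle is moved by more than 30 mm or toppled (distance of any of oilpot, bottle from where it was at the start of the episode above 0.03 m or angle between any of oilpot, bottle's own z axis and vertical above 0.5 rad).
It fails at once if the screwdriver or the wooden block is moved by more than 30 mm (distance of any of screwdriver, woodblock from where it was at the start of the episode above 0.03 m).
It also fails if it takes over 72 s, if anything falls off the work surface, if the arm or the gripper's body presses on something with over 40 N, if the wrist force passes 120 N, or if a joint passes its speed limit or range.

## Working session

There is one attempt and no reset: what is moved stays moved. The work goes in short steps, Python scripts to look and compute and a shell command to move; the robot and the scene stay as the last step left them, time stands still between calls to the robot, and variables do not carry over. Pictures are saved under pics/ and viewed, and the job is handed in when it is done.

```bash
mkdir -p pics; cat > h.py <<'E'
import numpy as np, cv2
from plant import bot
def cap(n,name):
    im,d=bot.capture(n); cv2.imwrite(f'pics/{name}.png',im[:,:,::-1]); np.save(f'pics/{name}.npy',d); return im,d
def ray(n,uv):
    m=bot.camera_model(n);K=np.array([[m['fx'],0,m['cx']],[0,m['fy'],m['cy']],[0,0,1]])
    p=cv2.undistortPoints(np.array(uv,float).reshape(-1,1,2),K,np.array(m['dist_coeffs']))[:,0]
    return np.array(m['position']),np.c_[p,np.ones(len(p))],np.array(m['rotation'])
def atz(n,uv,z):
    P,r,R=ray(n,uv); w=r@R.T; return P+w*((z-P[2])/w[:,2])[:,None]
def atd(n,uv,d):
    P,r,R=ray(n,uv); uvi=np.round(np.array(uv).reshape(-1,2)).astype(int)
    return P+(r*d[uvi[:,1],uvi[:,0]][:,None])@R.T
def proj(n,X):
    m=bot.camera_model(n);K=np.array([[m['fx'],0,m['cx']],[0,m['fy'],m['cy']],[0,0,1]])
    R=np.array(m['rotation']).T; t=-R@np.array(m['position'])
    return cv2.projectPoints(np.array(X,float).reshape(-1,1,3),cv2.Rodrigues(R)[0],t,K,np.array(m['dist_coeffs']))[0][:,0]
E
python3 - <<'E'
from h import *
for n in('top','side'):
    cap(n,n+'0'); m=bot.camera_model(n); print(n,m)
    for l in('part','gauge','jaw_face','thumb_plate','tongue_tip','elbow','fork','bar','nest'):
        print(l,[(np.round(x['point']).tolist(),round(x['conf'],2)) for x in bot.spot_point(n,l)][:4])
o=bot.get_obs();print(o)
E
```

```text
top {'fx': 433.7682812604247, 'fy': 433.7682812604247, 'cx': 313.0721488784967, 'cy': 208.23408692015786, 'dist_coeffs': array([-0.00466466,  0.        ,  0.        ,  0.        ,  0.        ]), 'position': array([ 311.28063546,  -15.05878365, 1429.0250735 ]), 'rotation': array([-2.97100277, -0.00401963, -1.54312705])}
part [([208.0, 173.0], 0.77), ([196.0, 199.0], 0.64)]
gauge [([365.0, 189.0], 0.91)]
jaw_face [([365.0, 204.0], 0.75), ([244.0, 223.0], 0.65)]
thumb_plate [([371.0, 214.0], 0.71)]
tongue_tip [([200.0, 164.0], 0.78), ([240.0, 205.0], 0.66), ([206.0, 212.0], 0.57)]
elbow [([262.0, 238.0], 0.45)]
fork [([220.0, 238.0], 0.51)]
bar [([264.0, 207.0], 0.75), ([374.0, 214.0], 0.73)]
nest [([363.0, 169.0], 0.68)]
side {'fx': 413.83318069812833, 'fy': 413.83318069812833, 'cx': 324.2773118438199, 'cy': 193.19026139212622, 'dist_coeffs': array([-0.07007935,  0.        ,  0.        ,  0.        ,  0.        ]), 'position': array([221.89253339, 881.92467513, 722.76669183]), 'rotation': array([-2.15430307,  0.02020135, -2.81161709])}
part [([254.0, 322.0], 0.84), ([271.0, 289.0], 0.7
[... 332 characters left out ...]
 [([299.0, 184.0], 0.88), ([352.0, 156.0], 0.73)]
{'time': 1.0, 'joint_positions': array([ 1.09197501e+00,  3.41995243e-01,  1.52408681e+00,  6.90236443e-06,
        1.27536500e+00, -1.46000649e-01]), 'dq': array([-0.00043382, -0.00055428,  0.0013741 , -0.00020036, -0.00010768,
        0.00133892]), 'tau': array([-1.60221924e-03, -4.31135058e+01, -2.44470602e+01,  7.14320387e-02,
        4.86110430e-02,  4.36679130e-06]), 'tool_pos': array([171.51709471, 496.23091888, 226.74759085]), 'tcp_rot': array([1.47012164, 1.57065059, 1.13729896]), 'contact_force': array([-0.0009911 , -0.13598749,  0.04218627]), 'moment': array([-0.05875473,  0.02962589, -0.01722646]), 'grip_width': 91.74066346106011}
```

```bash
python3 - <<'E'
s=open('h.py').read()
s=s.replace("def cap(","from scipy.spatial.transform import Rotation as Ro\ndef RM(m): return Ro.from_euler('xyz',m['rotation']).as_matrix()\ndef cap(").replace("np.array(m['rotation']).T","RM(m).T").replace("np.array(m['rotation'])","RM(m)")
open('h.py','w').write(s)
import cv2
t=cv2.imread('pics/top0.png'); cv2.imwrite('pics/top0b.png',cv2.resize(t[110:290,150:430],None,fx=2.85,fy=2.85,interpolation=cv2.INTER_CUBIC))
t=cv2.imread('pics/side0.png'); cv2.imwrite('pics/side0b.png',cv2.resize(t[120:370,150:450],None,fx=2.4,fy=2.4,interpolation=cv2.INTER_CUBIC))
E
```

```text
(no output)
```

View pics/top0.png

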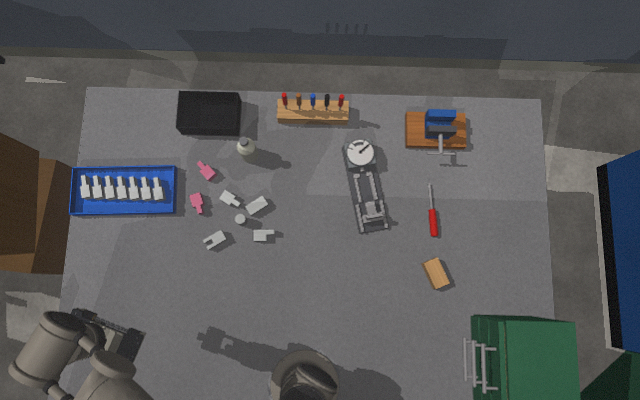

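View pics/top0b.png

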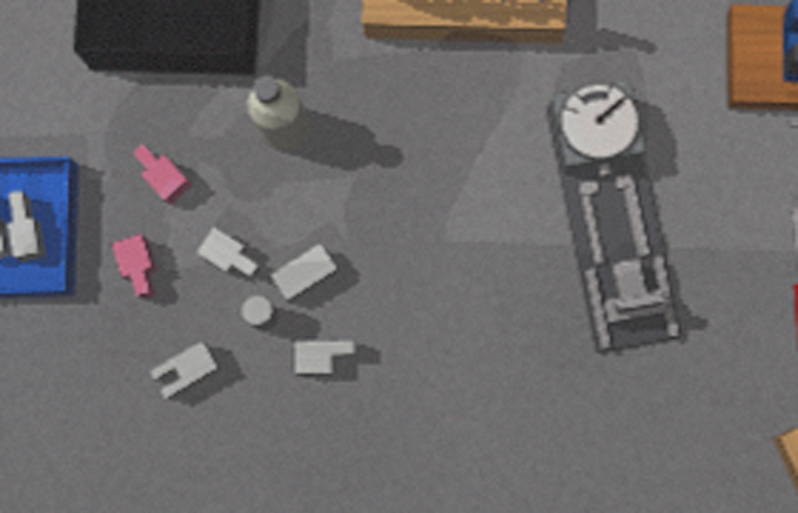

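View pics/side0b.png

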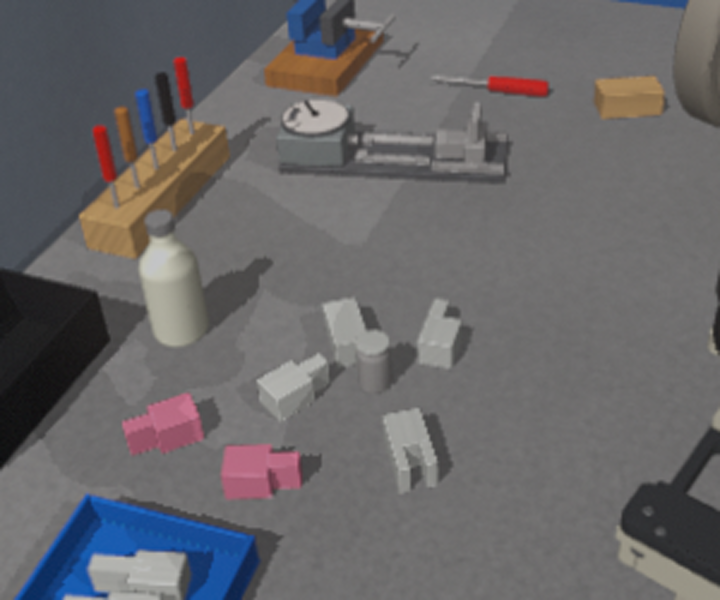

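```bash
python3 - <<'E'
from h import *
t=cv2.imread('pics/top0.png')
cv2.imwrite('pics/cT.png',cv2.resize(t[180:255,190:285],None,fx=8,fy=8,interpolation=cv2.INTER_CUBIC))
cv2.imwrite('pics/cG.png',cv2.resize(t[130:240,325:405],None,fx=5.4,fy=5.4,interpolation=cv2.INTER_CUBIC))
d=np.load('pics/top0.npy')
for n,uv,z in [('body',(228,198),32),('tongue',(238,204),32),('dial',(361,153),64),('base end',(374,229),12),('tray',(130,190),30),('bottle',(246,148),150),('can',(240,219),58),('thumb',(375,214),78)]:
    print(n,atz('top',[uv],z).round(0),atd('top',[uv],d).round(0))
E
```

```text
body [[578. 266.  32.]] [[578. 266.  33.]]
tongue [[559. 232.  32.]] [[559. 232.  31.]]
dial [[ 734. -165.   64.]] [[ 734. -165.   64.]]
base end [[ 492. -216.   12.]] [[ 492. -217.    9.]]
tray [[596. 590.  30.]] [[595. 589.  34.]]
bottle [[713. 197. 150.]] [[725. 203. 111.]]
can [[506. 218.  58.]] [[506. 218.  57.]]
thumb [[ 531. -210.   78.]] [[ 532. -210.   76.]]
```

View pics/cT.png

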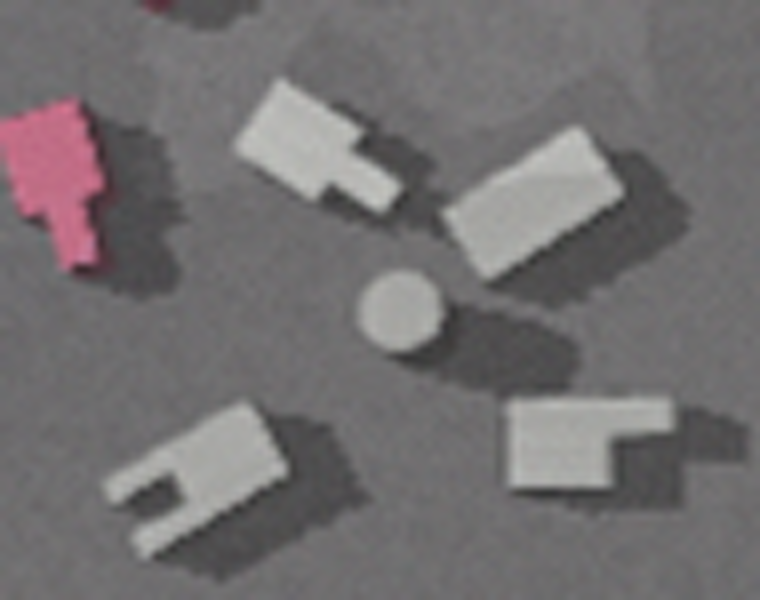

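View pics/cG.png

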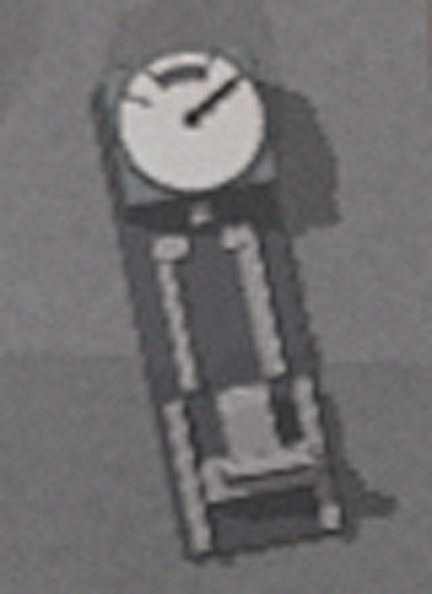

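```bash
cat > fit.py <<'E'
from h import *
from scipy.optimize import minimize
def cloud(n,d):
    vv,uu=np.mgrid[0:400,0:640]; uv=np.c_[uu.ravel(),vv.ravel()]
    return atd(n,uv,d).reshape(400,640,3)
def tpoly(x,y,a,z=32,pts=None):
    P=np.array(pts if pts is not None else [[-21,-18],[21,-18],[21,-8],[47,-8],[47,8],[21,8],[21,18],[-21,18]],float)
    c,s=np.cos(a),np.sin(a); Q=P@np.array([[c,s],[-s,c]])+[x,y]
    return np.c_[Q,np.full(len(Q),z)]
def soft(n,poly,sh):
    p=proj(n,poly); S=8; m=np.zeros((sh[0]*S,sh[1]*S),np.uint8)
    cv2.fillPoly(m,[np.round((p-sh[2:])*S+S/2-.5).astype(np.int32)],255)
    return cv2.resize(m,(sh[1],sh[0]),interpolation=cv2.INTER_AREA)/255.
def fitT(im,x0,n='top',z=32):
    c=proj(n,[[x0[0],x0[1],z]])[0].astype(int); w=22
    u0,v0=c-w; g=im[v0:v0+2*w,u0:u0+2*w].mean(2)
    def cost(q):
        m=soft(n,tpoly(*q,z=z),(2*w,2*w,u0,v0)); near=cv2.dilate(m,np.ones((5,5)))>0
        A=np.c_[m[near],1-m[near]]; r=np.linalg.lstsq(A,g[near],rcond=None); res=g[near]-A@r[0]
        return -(np.corrcoef(m[near],g[near])[0,1])
    best=None
    for da in(-.15,0,.15):
        r=minimize(cost,[x0[0],x0[1],x0[2]+da],method='Nelder-Mead',options=dict(initial_simplex=np.array([[0,0,0],[5,0,0],[0,5,0],[0,0,.12]])+[x0[0],x0[1],x0[2]+da],xatol=.02,fatol=1e-6))
        if best is None or r.fun<best.fun: best=r
    return best.x,best.fun
E
python3 - <<'E'
from fit import *
im=cv2.imread('pics/top0.png');d=np.load('pics/top0.npy')
a=np.arctan2(232-266,559-578)
print(fitT(im,[580,268,a]))
C=cloud('top',d)
print('bench z noise',np.nanmedian(C[250:300,250:330,2]),C[250:300,250:330,2].std())
sub=C[130:240,325:405]; H=sub[...,2]
m=(H>7)
n,l,st,ct=cv2.connectedComponentsWithStats(m.astype(np.uint8)); k=1+np.argmax(st[1:,4]); m=l==k
P=sub[m][:,:2]; r=cv2.minAreaRect(P.astype(np.float32)); print(r, m.sum())
np.set_printoptions(linewidth=400)
hh=cv2.resize(np.clip(H*3,0,255).astype(np.uint8),None,fx=5.4,fy=5.4,interpolation=cv2.INTER_NEAREST); cv2.imwrite('pics/gH.png',hh)
E
```

```text
(array([581.9728224 , 270.75604033,  -2.10566663]), np.float64(-0.9392927668755283))
bench z noise -0.9075143059557149 90.30799593194722
((536.6136474609375, -164.99063110351562), (205.09451293945312, 500.9533996582031), 78.62562561035156) 2672
```

View pics/gH.png

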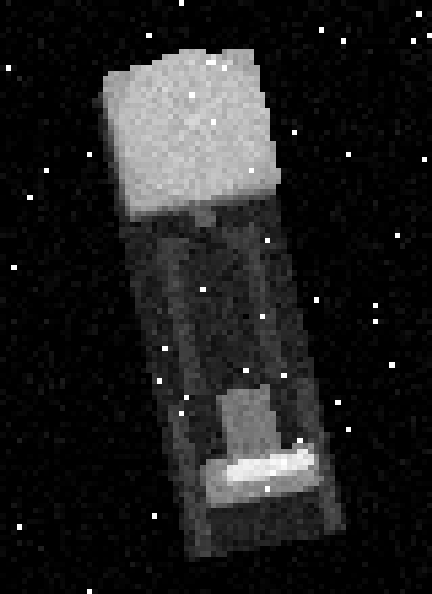

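```bash
cat >> fit.py <<'E'
from scipy.ndimage import map_coordinates
def gmodel(P,face):
    x,y=P[:,0],abs(P[:,1]); h=np.zeros(len(P))
    h[(abs(x)<150)&(y<50)]=12
    h[(x>-50)&(x<34)&(y>19.5)&(y<31.5)]=20
    h[(x>34)&(x<48)&(y>11.5)&(y<31.5)]=20
    rail=(x<-50)&(x>-150)&(y>19.5)&(y<50); h[rail]=16
    h[(x>62)&(x<150)&(y<47)]=62
    h[(x<face)&(x>face-45)&(y<15)]=40
    h[(abs(x-face+53)<13)&(y<31)]=46
    h[(abs(x-face+53)<5)&(y<25)]=78
    return h
def fitG(d,x0,fixed=None):
    C=cloud('top',d)[120:250,315:415].reshape(-1,3); C=C[(d[120:250,315:415].ravel()>0)&(abs(C[:,2])<90)]
    off=[(i,j) for i in(-1,0,1) for j in(-1,0,1)]
    def cost(q):
        c,s=np.cos(q[2]),np.sin(q[2]); e=0
        L=(C[:,:2]-q[:2])@np.array([[c,-s],[s,c]])
        h=np.mean([gmodel(L+[i,j],q[3]) for i,j in off],0)
        return np.minimum(abs(C[:,2]-h),15).mean()
    b=None
    for k in range(3):
        x0=np.array(x0 if b is None else b.x); sx=np.vstack([x0]+[x0+v for v in np.diag([8,8,.06,8])/(k+1)])
        r=minimize(cost,x0,method='Nelder-Mead',options=dict(initial_simplex=sx,xatol=.02,fatol=1e-5,maxiter=500)); b=r if b is None or r.fun<b.fun else b
    return b.x,b.fun
E
python3 - <<'E'
from fit import *
im=cv2.imread('pics/top0.png');d=np.load('pics/top0.npy')
q,f=fitG(d,[635,-185,.2,-75]); print(q,f)
q2,f=fitG(d,[630,-190,.25,-60]); print(q2,f)
def g2w(x,y,z):
    c,s=np.cos(q[2]),np.sin(q[2]); return [q[0]+c*x-s*y,q[1]+s*x+c*y,z]
big=cv2.resize(im[120:250,315:415],None,fx=5,fy=5,interpolation=cv2.INTER_CUBIC)
def line(pts,col):
    p=((proj('top',[g2w(*a) for a in pts])-[315,120]+.5)*5).astype(np.int32); cv2.polylines(big,[p],True,col,1)
line([(-150,-50,12),(150,-50,12),(150,50,12),(-150,50,12)],(0,255,0))
line([(-50,-19.5,20),(34,-19.5,20),(34,-11.5,20),(48,-11.5,20),(48,11.5,20),(34,11.5,20),(34,19.5,20),(-50,19.5,20)],(0,0,255))
f=q[3]; line([(f,-15,40),(f,15,40),(f-40,15,40),(f-40,-15,40)],(255,255,0)); line([(f-58,-25,78),(f-48,-25,78),(f-48,25,78),(f-58,25,78)],(255,0,255))
x,_=fitT(im,[580,268,-2.1]); 
cv2.imwrite('pics/ovG.png',big)
b2=cv2.resize(im[170:240,190:270],None,fx=8,fy=8,interpolation=cv2.INTER_CUBIC)
cv2.polylines(b2,[((proj('top',tpoly(*x))-[190,170]+.5)*8).astype(np.int32)],True,(0,0,255),1); cv2.imwrite('pics/ovT.png',b2)
s=cv2.imread('pics/side0.png')
S=4
b3=cv2.resize(s[240:330,220:340],None,fx=6,fy=6,interpolation=cv2.INTER_CUBIC)
for z in(0,32): cv2.polylines(b3,[((proj('side',tpoly(*x,z=z))-[220,240]+.5)*6).astype(np.int32)],True,(0,0,255),1)
cv2.imwrite('pics/ovS.png',b3)
E
```

```text
[ 6.33912313e+02 -1.86325690e+02  2.13763873e-01 -5.62685854e+01] 3.239933386956346
[ 6.33925858e+02 -1.86341019e+02  2.12742441e-01 -5.63342986e+01] 3.2426531644784276
```

View pics/ovG.png

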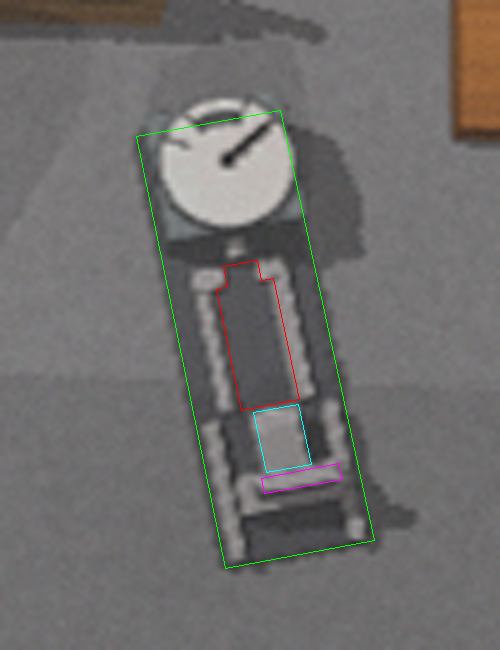

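View pics/ovT.png

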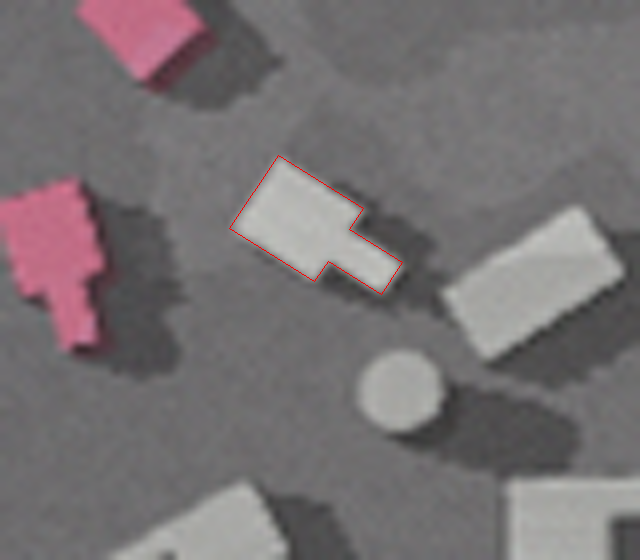

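View pics/ovS.png

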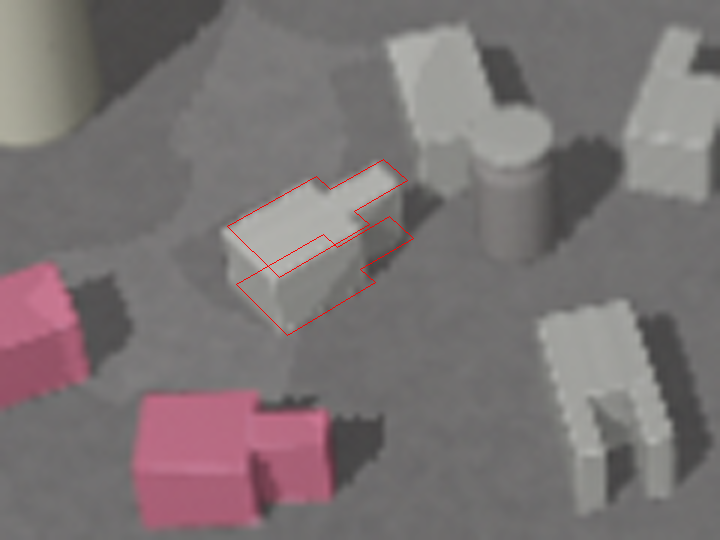

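```bash
python3 - <<'E'
from fit import *
im=cv2.imread('pics/top0.png')
q=[633.9,-186.3,.2133,-56.3]
def g2w(x,y,z):
    c,s=np.cos(q[2]),np.sin(q[2]); return [q[0]+c*x-s*y,q[1]+s*x+c*y,z]
z=9;u,v=340,165
big=cv2.resize(im[v:v+65,u:u+60],None,fx=z,fy=z,interpolation=cv2.INTER_CUBIC)
def line(pts,col):
    p=((proj('top',[g2w(*a) for a in pts])-[u,v]+.5)*z).astype(np.int32); cv2.polylines(big,[p],True,col,1)
line([(-150,-50,12),(150,-50,12),(150,50,12),(-150,50,12)],(0,255,0))
for s in(-1,1):
    line([(-50,s*19.5,20),(34,s*19.5,20),(34,s*11.5,20),(48,s*11.5,20),(48,s*31.5,20),(-50,s*31.5,20)],(0,0,255))
f=q[3]; line([(f,-15,40),(f,15,40),(f-40,15,40),(f-40,-15,40)],(255,255,0)); line([(f-58,-25,78),(f-48,-25,78),(f-48,25,78),(f-58,25,78)],(255,0,255))
cv2.imwrite('pics/ovG2.png',big)
E
```

```text
(no output)
```

View pics/ovG2.png

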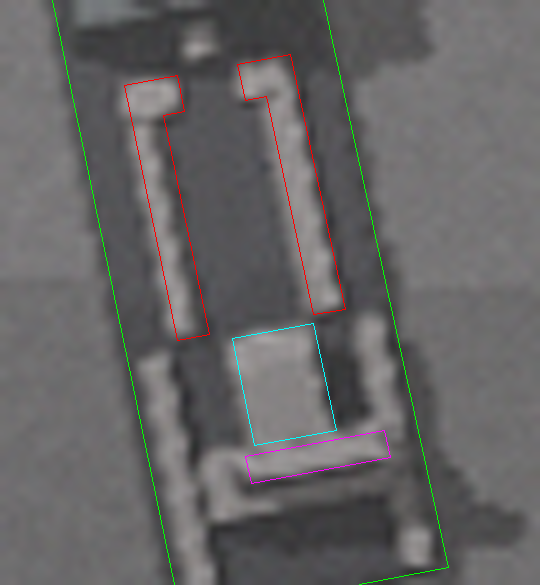

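```bash
cat > go.py <<'E'
import sys
from h import *
# go.py x y z yawOfToolY(rad): prints shift needed in tool axes (cm) and turn about tool x
def go(x,y,z,yaw):
    o=bot.get_obs(); R=Ro.from_euler('xyz',o['tcp_rot']).as_matrix()
    sh=R.T@(np.array([x,y,z])-o['tool_pos'])/10
    cy=np.arctan2(R[1,1],R[0,1]); dt=[-( (yaw+k-cy+np.pi)%(2*np.pi)-np.pi) for k in(0,np.pi)]
    # after turning first about x by dt, tool y,z axes rotate
    print('t',round(o['time'],2),'pos',o['tool_pos'].round(1),'yawY',cy.round(3),'tilt',R[:,0].round(3),'q',o['joint_positions'].round(2),'F',o['contact_force'].round(1),'w',round(o['grip_width'],1))
    print('shift cm in present tool axes',sh.round(2),'turn x options',np.round(dt,3))
go(*map(float,sys.argv[1:5]))
E
python3 - <<'E'
from fit import *
im=cv2.imread('pics/top0.png'); a,_=fitT(im,[582,270,-2.106]);print(a)
q=[633.9,-186.3,.2133]
c,s=np.cos(q[2]),np.sin(q[2])
for gx in (-8,-7,-128): print(gx,[q[0]+c*gx,q[1]+s*gx])
E
python3 go.py 582 270.8 180 -0.535
```

```text
[581.97723172 270.77200746  -2.10380813]
-8 [np.float64(626.0812986165622), np.float64(-187.99349008754922)]
-7 [np.float64(627.0586362894919), np.float64(-187.78180382660557)]
-128 [np.float64(508.80077786499476), np.float64(-213.39584140078742)]
t 1.0 pos [171.5 496.2 226.7] yawY 1.238 tilt [ 0.  0. -1.] q [ 1.09  0.34  1.52  0.    1.28 -0.15] F [-0.  -0.1  0. ] w 91.7
shift cm in present tool axes [ 4.67 -7.9  46.16] turn x options [ 1.773 -1.369]
```

```bash
python3 -m handwheel '[[[0.3,-0.5,2.9,0],[0.3,-0.5,2.9,0],[0.3,-0.5,2.9,0],[0.3,-0.5,2.9,0],[0.3,-0.5,2.9,0],[0.3,-0.5,2.9,0],[0.3,-0.5,2.9,0],[0.3,-0.5,2.9,0]]]' 0.62; python3 -m handwheel '[[[0.3,-0.5,2.9,0],[0.3,-0.5,2.9,0],[0.3,-0.5,2.9,0],[0.3,-0.5,2.9,0],[0.3,-0.5,2.9,0],[0.3,-0.5,2.9,0],[0.3,-0.5,2.9,0],[0.3,-0.5,2.9,0]]]'; python3 -m handwheel '[[[0,0,0,0.12],[0,0,0,0.12],[0,0,0,0.12],[0,0,0,0.12],[0,0,0,0.12],[0,0,0,0.12],[0,0,0,0.12],[0,0,0,0.12]]]';python3 -m handwheel '[[[0,0,0,0.12],[0,0,0,0.12],[0,0,0,0.12],[0,0,0,0.12],[0,0,0,0.12],[0,0,0,0.12],[0,0,0,0.09],[0,0,0,0]]]'; python3 go.py 582 270.8 12 -0.534
```

```text
time: 1.67
tool_pos: [378.9, 381.8, 202.7]
tcp_rot: [1.295, 1.571, 0.962]
contact_force: [0.4, 0.7, -0.2]
grip_width: 56.8
time: 2.33
tool_pos: [585.1, 268.1, 178.5]
tcp_rot: [2.586, 1.571, 2.253]
contact_force: [0.3, -0.5, -0.3]
grip_width: 56.8
time: 3.0
tool_pos: [583.9, 269.0, 178.6]
tcp_rot: [-2.049, 1.571, 2.936]
contact_force: [0.3, -0.5, 0.1]
grip_width: 57.1
time: 3.67
tool_pos: [583.9, 269.0, 178.6]
tcp_rot: [-1.21, 1.571, 2.967]
contact_force: [0.5, -0.4, 0.1]
grip_width: 56.9
t 3.67 pos [583.9 269.  178.6] yawY -0.535 tilt [-0.  0. -1.] q [0.31 0.6  1.24 0.   1.3  0.85] F [ 0.5 -0.4  0.1] w 56.9
shift cm in present tool axes [16.66 -0.25 -0.06] turn x options [-1.00e-03  3.14e+00]
```

```bash
python3 -m handwheel '[[[2.5,-0.25,-0.06,0],[2.5,0,0,0],[2.5,0,0,0],[2.5,0,0,0],[2,0,0,0],[0,0,0,0]]]'; python3 go.py 582 270.8 12 -0.534; python3 - <<'E'
from h import *
im,d=cap('side','s1'); cv2.imwrite('pics/s1c.png',cv2.resize(im[200:350,190:370,::-1],None,fx=4,fy=4,interpolation=cv2.INTER_CUBIC))
E
```

```text
time: 4.17
tool_pos: [579.3, 269.9, 54.0]
tcp_rot: [-0.727, 1.562, -2.827]
contact_force: [-1.4, -0.7, 0.1]
grip_width: 56.7
t 4.17 pos [579.3 269.9  54. ] yawY -0.529 tilt [-0.008 -0.003 -1.   ] q [0.32 0.72 1.38 0.   1.05 0.85] F [-1.4 -0.7  0.1] w 56.7
shift cm in present tool axes [ 4.2   0.21 -0.25] turn x options [ 0.005 -3.137]
```

View pics/s1c.png

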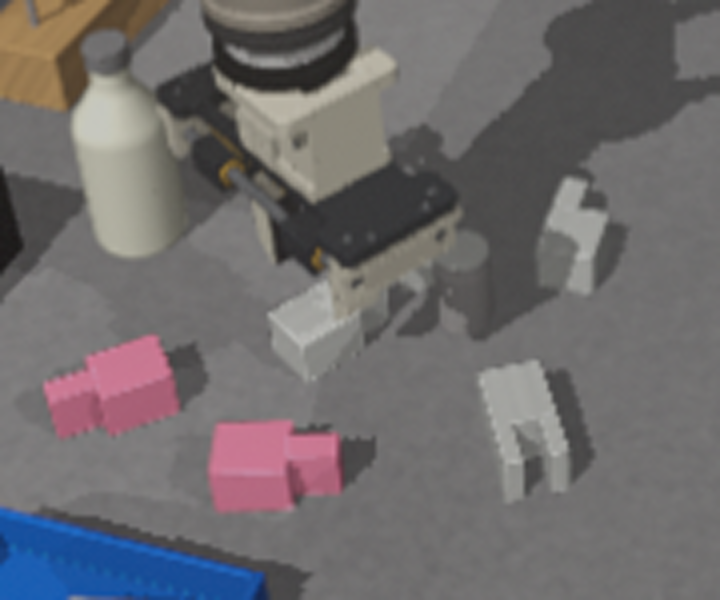

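The gripper straddles the grey T (crop 330,320) and the bottle and can are clear, so I'm descending further.

```bash
python3 -m handwheel '[[[1.4,0,0,0],[1.4,0,0,0],[1.2,0,0,0],[0,0,0,0],[0,0,0,0]]]'; python3 go.py 582 270.8 12 -0.534
```

```text
time: 4.63
tool_pos: [582.2, 270.9, 19.2]
tcp_rot: [2.85, 1.571, 0.748]
contact_force: [-0.1, 0.2, -0.7]
grip_width: 56.9
t 4.63 pos [582.2 270.9  19.2] yawY -0.531 tilt [ 0.  0. -1.] q [0.32 0.76 1.4  0.   0.97 0.85] F [-0.1  0.2 -0.7] w 56.9
shift cm in present tool axes [ 0.72 -0.02  0.02] turn x options [ 3.000e-03 -3.139e+00]
```

```bash
python3 -m handwheel '[[[0.7,0,0,0],[0,0,0,0]]]'; python3 -m handwheel '[[[0,0,0,0],[0,0,0,0],[0,0,0,0],[0,0,0,0],[0,0,0,0],[0,0,0,0]]]' 0.2; python3 go.py 582 270.8 180 -0.534
```

```text
time: 4.8
tool_pos: [582.2, 270.9, 11.7]
tcp_rot: [2.541, 1.57, 0.439]
contact_force: [0.5, -1.4, -0.2]
grip_width: 57.2
time: 5.3
tool_pos: [582.3, 270.9, 12.1]
tcp_rot: [2.485, 1.57, 0.382]
contact_force: [0.5, -0.2, 1.6]
grip_width: 35.6
t 5.3 pos [582.3 270.9  12.1] yawY -0.532 tilt [ 0.001  0.    -1.   ] q [0.32 0.77 1.41 0.   0.96 0.85] F [ 0.5 -0.2  1.6] w 35.6
shift cm in present tool axes [-1.679e+01 -1.000e-02  1.000e-02] turn x options [ 2.00e-03 -3.14e+00]
```

Gripped (35.6 mm wide, expected 36). Lifting.

```bash
python3 -m handwheel '[[[-1,0,0,0],[-2.5,0,0,0],[-2.5,0,0,0],[-2.5,0,0,0],[-2.5,0,0,0],[-2.5,0,0,0],[-2.5,0,0,0],[-0.8,0,0,0]]]'; python3 -m handwheel '[[[0,0,0,-0.12],[0,0,0,-0.12],[0,0,0,-0.12],[0,0,0,-0.12],[0,0,0,-0.12],[0,0,0,-0.12],[0,0,0,-0.12],[0,0,0,-0.12]]]';python3 -m handwheel '[[[0,0,0,-0.12],[0,0,0,-0.12],[0,0,0,-0.12],[0,0,0,-0.12],[0,0,0,-0.12],[0,0,0,-0.12],[0,0,0,-0.12],[0,0,0,-0.12]]]';python3 -m handwheel '[[[0,0,0,-0.12],[0,0,0,-0.12],[0,0,0,-0.12],[0,0,0,-0.035],[0,0,0,0]]]'; python3 go.py 627 -187.8 180 1.784
```

```text
time: 5.97
tool_pos: [583.5, 271.4, 184.6]
tcp_rot: [2.435, 1.564, 0.333]
contact_force: [0.9, -0.1, -0.1]
grip_width: 35.8
time: 6.63
tool_pos: [581.5, 270.6, 178.8]
tcp_rot: [-1.745, 1.569, -2.882]
contact_force: [0.7, 1.0, -1.0]
grip_width: 36.1
time: 7.3
tool_pos: [581.5, 270.7, 178.8]
tcp_rot: [-2.687, 1.569, -2.864]
contact_force: [-0.2, -0.1, -1.8]
grip_width: 35.9
time: 7.72
tool_pos: [581.6, 270.7, 178.9]
tcp_rot: [-3.081, 1.569, -2.868]
contact_force: [-0.6, 0.6, -0.6]
grip_width: 35.5
t 7.72 pos [581.6 270.7 178.9] yawY 1.784 tilt [-0.002 -0.    -1.   ] q [ 0.32  0.59  1.24  0.    1.3  -1.47] F [-0.6  0.6 -0.6] w 35.5
shift cm in present tool axes [ -0.1  -45.77  -5.27] turn x options [ 0.    -3.141]
```

```bash
python3 -m handwheel '[[[0,-2.8,-0.33,0],[0,-2.8,-0.33,0],[0,-2.8,-0.33,0],[0,-2.8,-0.33,0],[0,-2.8,-0.33,0],[0,-2.8,-0.33,0],[0,-2.8,-0.33,0],[0,-2.8,-0.33,0]]]'; python3 -m handwheel '[[[0,-2.8,-0.33,0],[0,-2.8,-0.33,0],[0,-2.8,-0.33,0],[0,-2.8,-0.33,0],[0,-2.8,-0.33,0],[0,-2.5,-0.33,0],[0,-2,-0.3,0],[0,0,0,0]]]';python3 -m handwheel '[[[0,-1.2,0,0],[0,0,0,0],[0,0,0,0]]]'; python3 go.py 627 -187.8 180 1.784
```

```text
time: 8.38
tool_pos: [603.0, 44.9, 179.3]
tcp_rot: [2.767, 1.57, 2.978]
contact_force: [-0.2, 0.2, -2.0]
grip_width: 35.8
time: 9.05
tool_pos: [619.8, -143.6, 178.9]
tcp_rot: [-2.267, 1.569, -2.061]
contact_force: [-1.1, -0.3, -1.9]
grip_width: 35.9
time: 9.3
tool_pos: [622.6, -150.9, 179.4]
tcp_rot: [2.076, 1.57, 2.288]
contact_force: [-0.5, -0.1, -0.4]
grip_width: 35.6
t 9.3 pos [ 622.6 -150.9  179.4] yawY 1.782 tilt [-0.  0. -1.] q [-0.36  0.59  1.25  0.    1.3  -2.14] F [-0.5 -0.1 -0.4] w 35.6
shift cm in present tool axes [-0.06 -3.7  -0.35] turn x options [-2.00e-03  3.14e+00]
```

```bash
python3 -m handwheel '[[[0,-1.5,-0.15,0],[0,-1.5,-0.15,0],[0,-0.7,-0.05,0],[2,0,0,0],[3,0,0,0],[3,0,0,0],[2.5,0,0,0],[0,0,0,0]]]';python3 -m handwheel '[[[0,0,0,0],[0,0,0,0]]]'; python3 go.py 627 -187.8 45 1.784; python3 - <<'E'
from h import *
im,d=cap('side','s2'); cv2.imwrite('pics/s2c.png',cv2.resize(im[120:220,240:390,::-1],None,fx=5,fy=5,interpolation=cv2.INTER_CUBIC))
im,d=cap('top','t2'); cv2.imwrite('pics/t2c.png',cv2.resize(im[120:240,300:430,::-1],None,fx=5,fy=5,interpolation=cv2.INTER_CUBIC))
E
```

```text
time: 9.97
tool_pos: [623.7, -187.3, 68.8]
tcp_rot: [2.513, 1.56, 2.724]
contact_force: [-1.1, -0.6, -2.1]
grip_width: 35.9
time: 10.13
tool_pos: [628.1, -188.7, 76.4]
tcp_rot: [-0.597, 1.568, -0.385]
contact_force: [0.9, 0.6, -0.8]
grip_width: 35.6
t 10.13 pos [ 628.1 -188.7   76.4] yawY 1.783 tilt [ 0.003 -0.001 -1.   ] q [-0.41  0.71  1.32  0.    1.11 -2.19] F [ 0.9  0.6 -0.8] w 35.6
shift cm in present tool axes [ 3.14  0.12 -0.1 ] turn x options [-1.00e-03  3.14e+00]
```

View pics/s2c.png

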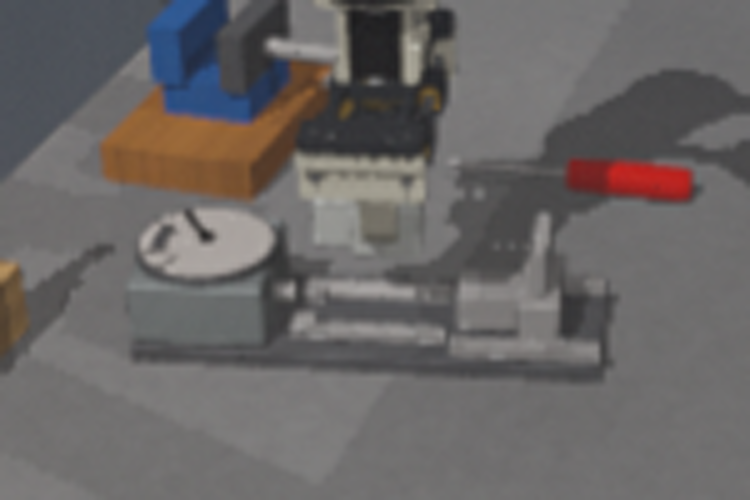

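View pics/t2c.png

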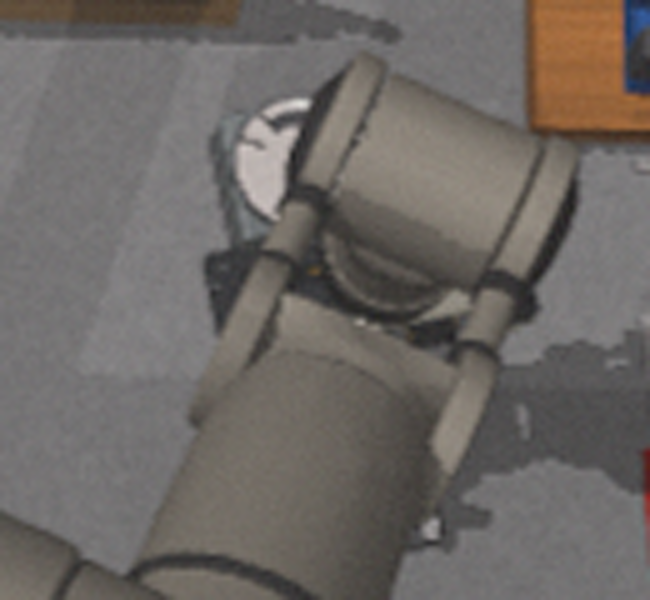

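```bash
python3 - <<'E'
from fit import *
im=cv2.imread('pics/s2.png')
q=[633.9,-186.3,.2133,-56.3]
def g2w(x,y,z):
    c,s=np.cos(q[2]),np.sin(q[2]); return [q[0]+c*x-s*y,q[1]+s*x+c*y,z]
z=6;u,v=255,130
big=cv2.resize(im[v:v+80,u:u+120],None,fx=z,fy=z,interpolation=cv2.INTER_CUBIC)
def line(P,col):
    p=((proj('side',P)-[u,v]+.5)*z).astype(np.int32); cv2.polylines(big,[p],True,col,1)
G=lambda pts:[g2w(*a) for a in pts]
line(G([(-150,-50,12),(150,-50,12),(150,50,12),(-150,50,12)]),(0,255,0))
for s in(-1,1): line(G([(-50,s*19.5,20),(34,s*19.5,20),(34,s*11.5,20),(48,s*11.5,20),(48,s*31.5,20),(-50,s*31.5,20)]),(0,0,255))
line(tpoly(628.1,-188.7,1.783-np.pi/2,z=64.3),(255,0,255)); line(tpoly(628.1,-188.7,1.783-np.pi/2,z=96.3),(255,0,255))
cv2.imwrite('pics/ovS2.png',big)
E
```

```text
(no output)
```

View pics/ovS2.png

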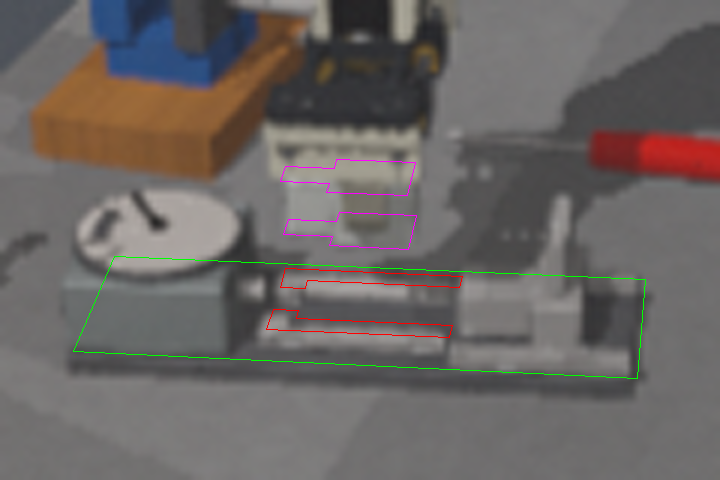

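```bash
python3 -m handwheel '[[[1.5,0.2,-0.1,0],[1.5,0,0,0],[1,0,0,0],[0,0,0,0],[0,0,0,0]]]';python3 -m handwheel '[[[0.3,0,0,0],[0,0,0,0],[0,0,0,0]]]'; python3 go.py 626.8 -186.8 32 1.784
```

```text
time: 10.65
tool_pos: [625.9, -186.4, 35.3]
tcp_rot: [-0.437, 1.57, -0.224]
contact_force: [0.8, 0.1, -0.5]
grip_width: 35.7
time: 10.9
tool_pos: [626.0, -186.4, 32.4]
tcp_rot: [-0.522, 1.57, -0.309]
contact_force: [0.3, -0.6, -1.1]
grip_width: 35.8
t 10.9 pos [ 626.  -186.4   32.4] yawY 1.783 tilt [ 0.001 -0.    -1.   ] q [-0.41  0.76  1.36  0.    1.02 -2.19] F [ 0.3 -0.6 -1.1] w 35.8
shift cm in present tool axes [ 0.04 -0.06  0.07] turn x options [-1.000e-03  3.141e+00]
```

```bash
python3 -m handwheel '[[[0.1,-0.05,0.05,0],[0.1,0,0,0],[0,0,0,0],[0,0,0,0]]]';python3 -m handwheel '[[[0.1,0,0,0],[0,0,0,0]]]';python3 -m handwheel '[[[0.1,0,0,0],[0,0,0,0],[0,0,0,0]]]'; python3 go.py 626.8 -186.8 26 1.784
```

```text
time: 11.23
tool_pos: [626.2, -186.6, 29.7]
tcp_rot: [1.92, 1.571, 2.132]
contact_force: [-0.6, -0.1, -1.1]
grip_width: 35.7
time: 11.4
tool_pos: [626.3, -186.6, 28.7]
tcp_rot: [0.808, 1.571, 1.02]
contact_force: [-0.0, 0.3, -1.0]
grip_width: 35.4
time: 11.65
tool_pos: [626.3, -186.4, 28.2]
tcp_rot: [0.153, 1.57, 0.365]
contact_force: [-1.0, 2.6, 3.8]
grip_width: 35.8
t 11.65 pos [ 626.3 -186.4   28.2] yawY 1.783 tilt [ 0.  0. -1.] q [-0.41  0.77  1.36  0.    1.01 -2.19] F [-1.   2.6  3.8] w 35.8
shift cm in present tool axes [ 0.22 -0.05  0.04] turn x options [-1.000e-03  3.141e+00]
```

```bash
python3 -m handwheel '[[[0,0.1,0,0],[0,0,0,0],[0,0,0,0]]]';python3 -m handwheel '[[[0,0.05,0,0],[0.05,0,0,0],[0,0,0,0],[0,0,0,0]]]'; python3 go.py 626.8 -186.8 26 1.784
```

```text
time: 11.9
tool_pos: [625.8, -185.7, 27.2]
tcp_rot: [2.745, 1.57, 2.958]
contact_force: [-0.6, -1.0, -2.0]
grip_width: 35.6
time: 12.23
tool_pos: [625.8, -185.2, 27.0]
tcp_rot: [2.376, 1.57, 2.588]
contact_force: [-0.4, -0.3, -1.3]
grip_width: 36.0
t 12.23 pos [ 625.8 -185.2   27. ] yawY 1.783 tilt [-0.  0. -1.] q [-0.41  0.77  1.36  0.    1.01 -2.19] F [-0.4 -0.3 -1.3] w 36.0
shift cm in present tool axes [ 0.1  -0.18  0.07] turn x options [-1.000e-03  3.141e+00]
```

```bash
python3 -m handwheel '[[[0.1,0,0,0],[0,0,0,0],[0,0,0,0]]]';python3 -m handwheel '[[[0.1,0,0,0],[0,0,0,0],[0,0,0,0]]]'; python3 go.py 626.8 -186.8 24 1.784
```

```text
time: 12.48
tool_pos: [625.8, -185.2, 26.1]
tcp_rot: [2.117, 1.571, 2.329]
contact_force: [0.0, -0.5, -1.5]
grip_width: 35.4
time: 12.73
tool_pos: [625.8, -185.1, 25.1]
tcp_rot: [1.935, 1.571, 2.147]
contact_force: [-0.4, -0.5, -1.6]
grip_width: 35.8
t 12.73 pos [ 625.8 -185.1   25.1] yawY 1.783 tilt [-0.  0. -1.] q [-0.41  0.77  1.37  0.    1.01 -2.19] F [-0.4 -0.5 -1.6] w 35.8
shift cm in present tool axes [ 0.11 -0.18  0.06] turn x options [-1.000e-03  3.141e+00]
```

```bash
python3 -m handwheel '[[[0.1,0,0,0],[0,0,0,0],[0,0,0,0]]]';python3 -m handwheel '[[[0,0,0,0],[0,0,0,0],[0,0,0,0],[0,0,0,0]]]' 0.55; python3 -m handwheel '[[[-1,0,0,0],[-2.5,0,0,0],[-2.5,0,0,0],[-2.5,0,0,0],[-2.5,0,0,0],[-2.5,0,0,0],[-1,0,0,0],[0,0,0,0]]]'; python3 go.py 626.8 -186.8 24 1.784
```

```text
time: 12.98
tool_pos: [625.9, -185.2, 24.1]
tcp_rot: [1.47, 1.571, 1.682]
contact_force: [-0.3, -0.6, -1.2]
grip_width: 35.4
time: 13.32
tool_pos: [626.0, -185.3, 24.4]
tcp_rot: [-0.431, 1.57, -0.219]
contact_force: [-0.7, -0.1, 0.4]
grip_width: 50.3
time: 13.98
tool_pos: [627.3, -185.7, 172.9]
tcp_rot: [-0.604, 1.564, -0.391]
contact_force: [-0.1, 0.1, 1.3]
grip_width: 50.3
t 13.98 pos [ 627.3 -185.7  172.9] yawY 1.783 tilt [ 0.006 -0.002 -1.   ] q [-0.4   0.62  1.22  0.    1.3  -2.19] F [-0.1  0.1  1.3] w 50.3
shift cm in present tool axes [14.89 -0.04 -0.15] turn x options [-1.000e-03  3.141e+00]
```

```bash
python3 -m handwheel '[[[0,0,-1.8,0],[0,0,-1.8,0],[0,0,-1.8,0],[0,0,-1.8,0],[0,0,-1.8,0],[0,0,-1.8,0],[0,0,-1.8,0],[0,0,-1.4,0]]]' 0;python3 -m handwheel '[[[0,0,0,0],[0,0,0,0]]]'; python3 go.py 491.7 -214.9 54 1.784; python3 - <<'E'
from h import *
im,d=cap('side','s3'); cv2.imwrite('pics/s3c.png',cv2.resize(im[120:220,240:390,::-1],None,fx=5,fy=5,interpolation=cv2.INTER_CUBIC))
im,d=cap('top','t3'); cv2.imwrite('pics/t3c.png',cv2.resize(im[120:240,300:430,::-1],None,fx=5,fy=5,interpolation=cv2.INTER_CUBIC))
E
```

```text
time: 14.65
tool_pos: [486.9, -214.3, 167.5]
tcp_rot: [2.388, 1.567, 2.6]
contact_force: [0.2, -0.2, 0.1]
grip_width: 2.3
time: 14.82
tool_pos: [488.5, -214.5, 168.3]
tcp_rot: [2.204, 1.569, 2.415]
contact_force: [0.5, 0.4, -0.3]
grip_width: 0.4
t 14.82 pos [ 488.5 -214.5  168.3] yawY 1.782 tilt [-0.001  0.001 -1.   ] q [-0.56  0.41  1.59  0.    1.14 -2.34] F [ 0.5  0.4 -0.3] w 0.4
shift cm in present tool axes [11.43 -0.12  0.32] turn x options [-2.00e-03  3.14e+00]
```

View pics/s3c.png

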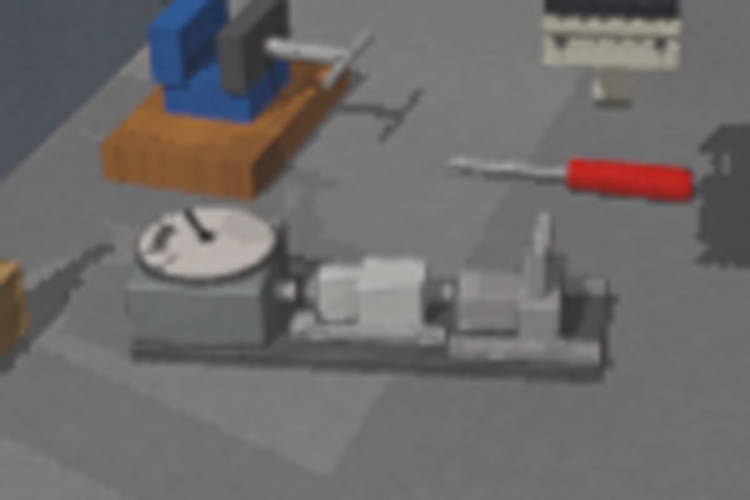

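View pics/t3c.png

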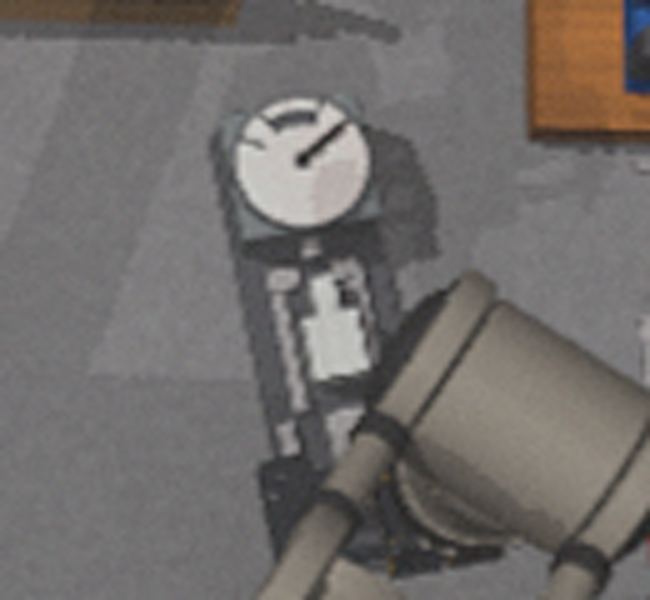

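The casting sits in the pocket, with its tongue towards the dial (crop 335,340). The pointer is at rest. I'll check its height and squareness from this picture.

```bash
python3 - <<'E'
from fit import *
im=cv2.imread('pics/t3.png');d=np.load('pics/t3.npy')
C=cloud('top',d)
print('top z body',np.median(C[182:194,363:372,2]),'tongue',np.median(C[175:179,364:367,2]))
print(fitT(im,[626,-185.5,.213],z=44))
E
python3 -m handwheel '[[[2.5,-0.1,0,0],[2.5,0,0,0],[2.5,0,0,0],[2.5,0,0,0],[1.4,0,0,0],[0,0,0,0],[0,0,0,0]]]'; python3 go.py 491.7 -214.9 54 1.784
```

```text
top z body 42.80510802959657 tongue 44.03008895922528
(array([ 6.21079111e+02, -1.87312014e+02,  2.28286878e-01]), np.float64(-0.9373812585758476))
time: 15.5
tool_pos: [489.5, -215.2, 54.5]
tcp_rot: [2.265, 1.569, 2.478]
contact_force: [0.8, 0.0, 1.0]
grip_width: 0.2
t 15.5 pos [ 489.5 -215.2   54.5] yawY 1.784 tilt [-0.001  0.001 -1.   ] q [-0.56  0.56  1.71  0.    0.88 -2.34] F [0.8 0.  1. ] w 0.2
shift cm in present tool axes [ 0.04 -0.02  0.22] turn x options [-0.     3.141]
```

```bash
python3 -m handwheel '[[[0,0,0.8,0],[0,0,0.8,0],[0,0,0.3,0],[0,0,0.2,0],[0,0,0.2,0],[0,0,0.2,0],[0,0,0.2,0],[0,0,0,0]]]'; python3 -m handwheel '[[[0,0,0.3,0],[0,0,0.3,0],[0,0,0.3,0],[0,0,0.3,0],[0,0,0.3,0],[0,0,0,0]]]'; python3 go.py 491.7 -214.9 54 1.784;  python3 - <<'E'
from h import *
im,d=cap('side','s4'); cv2.imwrite('pics/s4c.png',cv2.resize(im[120:220,240:390,::-1],None,fx=5,fy=5,interpolation=cv2.INTER_CUBIC))
E
```

```text
time: 16.17
tool_pos: [514.6, -210.1, 55.4]
tcp_rot: [2.912, 1.568, 3.125]
contact_force: [-5.0, -0.8, 3.5]
grip_width: 0.4
time: 16.67
tool_pos: [528.6, -207.0, 55.3]
tcp_rot: [2.855, 1.567, 3.067]
contact_force: [-6.0, -2.3, 4.7]
grip_width: 0.3
t 16.67 pos [ 528.6 -207.    55.3] yawY 1.783 tilt [-0.004  0.    -1.   ] q [-0.51  0.61  1.61 -0.    0.93 -2.29] F [-6.  -2.3  4.7] w 0.3
shift cm in present tool axes [ 0.14  0.01 -3.77] turn x options [-1.000e-03  3.141e+00]
```

View pics/s4c.png

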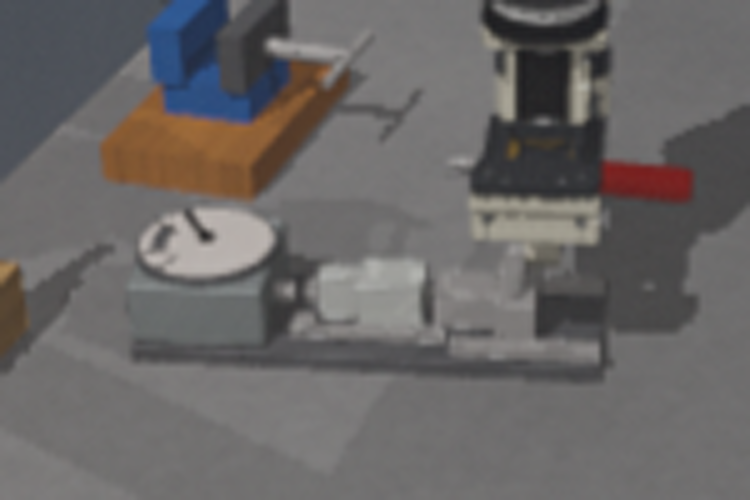

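```bash
python3 -m handwheel '[[[0,0,0.2,0],[0,0,0.2,0],[0,0,0.2,0],[0,0,0.2,0],[0,0,0.2,0],[0,0,0.2,0],[0,0,0.2,0],[0,0,0,0]]]';  python3 go.py 491.7 -214.9 54 1.784;  python3 - <<'E'
from h import *
im,d=cap('side','s5'); cv2.imwrite('pics/s5c.png',cv2.resize(im[140:210,260:370,::-1],None,fx=7,fy=7,interpolation=cv2.INTER_CUBIC))
E
```

```text
time: 17.38
tool_pos: [541.9, -204.2, 55.3]
tcp_rot: [2.863, 1.566, 3.075]
contact_force: [-8.6, -1.6, 5.5]
grip_width: -0.0
t 17.38 pos [ 541.9 -204.2   55.3] yawY 1.783 tilt [-0.004  0.    -1.   ] q [-0.49  0.62  1.58 -0.    0.95 -2.27] F [-8.6 -1.6  5.5] w -0.0
shift cm in present tool axes [ 0.15  0.01 -5.13] turn x options [-1.000e-03  3.141e+00]
```

View pics/s5c.png

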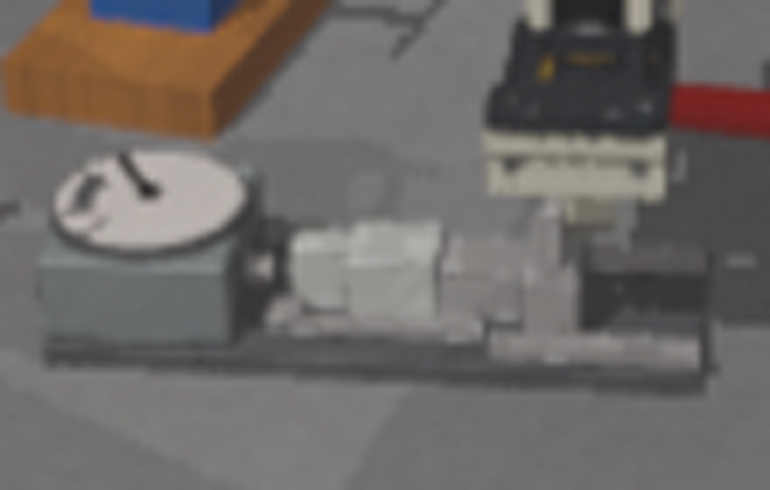

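```bash
python3 -m handwheel '[[[0,0,0.15,0],[0,0,0.15,0],[0,0,0.15,0],[0,0,0.15,0],[0,0,0,0],[0,0,0,0]]]';  python3 go.py 491.7 -214.9 54 1.784;  python3 - <<'E'
from h import *
im,d=cap('side','s6'); a=cv2.resize(im[140:210,260:370,::-1],None,fx=4,fy=4,interpolation=cv2.INTER_CUBIC)
im,d=cap('top','t6'); b=cv2.resize(im[135:205,340:395,::-1],None,fx=4,fy=4,interpolation=cv2.INTER_CUBIC)
cv2.imwrite('pics/c6.png',np.hstack([a,b]))
E
```

```text
time: 17.93
tool_pos: [547.7, -202.9, 55.3]
tcp_rot: [2.855, 1.566, 3.067]
contact_force: [-8.0, -1.9, 4.9]
grip_width: 0.2
t 17.93 pos [ 547.7 -202.9   55.3] yawY 1.783 tilt [-0.004  0.    -1.   ] q [-0.49  0.63  1.56 -0.    0.95 -2.27] F [-8.  -1.9  4.9] w 0.2
shift cm in present tool axes [ 0.15  0.01 -5.73] turn x options [-1.000e-03  3.141e+00]
```

View pics/c6.png

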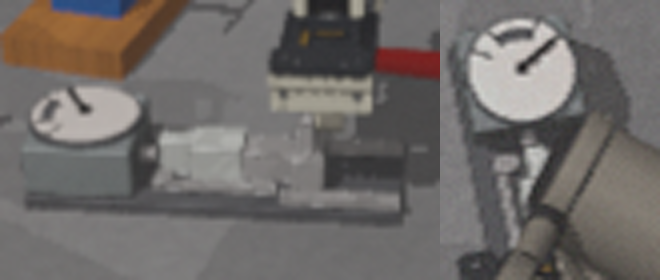

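```bash
cat > dial.py <<'E'
import sys
from h import *
def ang(im):
    c=np.array([361.,153.]) ; g=cv2.cvtColor(im,cv2.COLOR_RGB2GRAY).astype(np.float32)
    pol=[]
    th=np.linspace(-np.pi,np.pi,721)
    for r in np.arange(3,7.6,.5):
        pol.append(cv2.remap(g,(c[0]+r*np.cos(th)).astype(np.float32)[None],(c[1]-r*np.sin(th)).astype(np.float32)[None],cv2.INTER_LINEAR)[0])
    m=np.mean(pol,0); i=m.argmin(); w=np.clip(m.min()+40-m,0,None); k=slice(max(i-40,0),i+41)
    return (th[k]*w[k]).sum()/w[k].sum(), m.min()
if __name__=='__main__':
    n=sys.argv[1]
    if n=='old':
        for f in('top0','t3','t6'): print(f,ang(cv2.imread(f'pics/{f}.png')[:,:,::-1]))
    else:
        im,d=cap('side','s'+n); a=cv2.resize(im[140:210,260:370,::-1],None,fx=4,fy=4,interpolation=cv2.INTER_CUBIC)
        im,d=cap('top','t'+n); b=cv2.resize(im[135:205,340:395,::-1],None,fx=4,fy=4,interpolation=cv2.INTER_CUBIC)
        cv2.imwrite(f'pics/c{n}.png',np.hstack([a,b])); print(ang(im))
E
python3 dial.py old
python3 -m handwheel '[[[0,0,0.1,0],[0,0,0.1,0],[0,0,0.1,0],[0,0,0,0],[0,0,0,0]]]';  python3 go.py 491.7 -214.9 54 1.784; python3 dial.py 7
```

```text
top0 (np.float64(1.036601138081999), np.float32(73.59151))
t3 (np.float64(1.0369015246609707), np.float32(76.68984))
t6 (np.float64(1.0353109835087217), np.float32(76.53487))
time: 18.45
tool_pos: [550.5, -202.3, 55.3]
tcp_rot: [2.861, 1.566, 3.073]
contact_force: [-9.1, -1.8, 5.9]
grip_width: 0.3
t 18.45 pos [ 550.5 -202.3   55.3] yawY 1.783 tilt [-0.005  0.    -1.   ] q [-0.48  0.63  1.55 -0.    0.96 -2.26] F [-9.1 -1.8  5.9] w 0.3
shift cm in present tool axes [ 0.16  0.01 -6.02] turn x options [-1.000e-03  3.141e+00]
(np.float64(1.035671536076984), np.float32(76.56309))
```

View pics/c7.png

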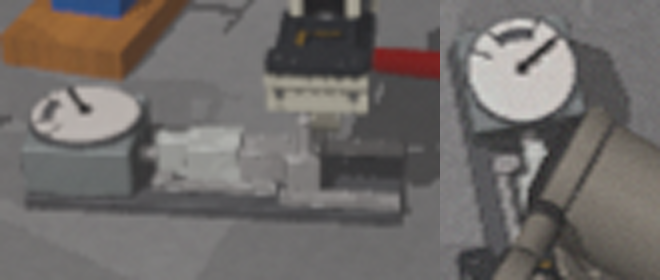

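```bash
sed -i 's/\[361.,153.\]/[359.9,151.6]/' dial.py; python3 dial.py old
python3 -m handwheel '[[[0,0,0.1,0],[0,0,0.1,0],[0,0,0,0],[0,0,0,0]]]';  python3 go.py 491.7 -214.9 54 1.784; python3 dial.py 8
```

```text
top0 (np.float64(0.7133460710657188), np.float32(60.641014))
t3 (np.float64(0.7125006512569458), np.float32(62.37168))
t6 (np.float64(0.7117020439429667), np.float32(63.07119))
time: 18.88
tool_pos: [552.3, -201.9, 55.3]
tcp_rot: [2.862, 1.566, 3.074]
contact_force: [-8.3, -2.0, 5.6]
grip_width: 0.1
t 18.88 pos [ 552.3 -201.9   55.3] yawY 1.783 tilt [-0.005  0.    -1.   ] q [-0.48  0.64  1.55 -0.    0.96 -2.26] F [-8.3 -2.   5.6] w 0.1
shift cm in present tool axes [ 0.16  0.   -6.19] turn x options [-1.000e-03  3.141e+00]
(np.float64(0.7653957122726736), np.float32(70.092575))
```

View pics/c8.png

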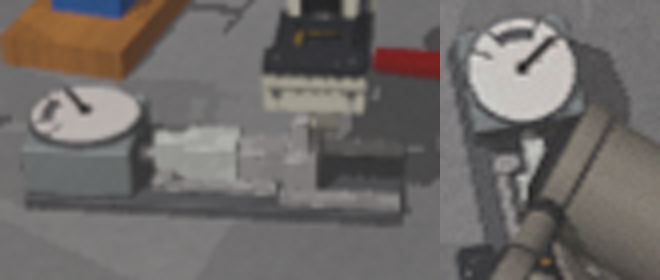

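```bash

python3 -m handwheel '[[[0,0,0.1,0],[0,0,0.1,0],[0,0,0,0],[0,0,0,0]]]';  python3 go.py 491.7 -214.9 54 1.784; python3 dial.py 9
```

```text
time: 19.32
tool_pos: [553.6, -201.6, 55.3]
tcp_rot: [2.876, 1.565, 3.088]
contact_force: [-13.1, -2.4, 7.0]
grip_width: 0.6
t 19.32 pos [ 553.6 -201.6   55.3] yawY 1.783 tilt [-0.006  0.    -1.   ] q [-0.48  0.64  1.54 -0.    0.97 -2.26] F [-13.1  -2.4   7. ] w 0.6
shift cm in present tool axes [ 0.17  0.01 -6.33] turn x options [-1.000e-03  3.141e+00]
(np.float64(1.1121778627906413), np.float32(78.442184))
```

View pics/c9.png

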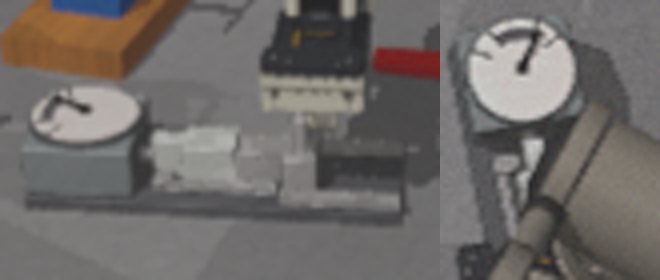

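```bash

python3 -m handwheel '[[[0,0,0.1,0],[0,0,0.1,0],[0,0,0,0],[0,0,0,0]]]';  python3 go.py 491.7 -214.9 54 1.784; python3 dial.py 10
```

```text
time: 19.75
tool_pos: [555.2, -201.3, 55.3]
tcp_rot: [2.878, 1.564, 3.09]
contact_force: [-14.1, -4.2, 8.2]
grip_width: 0.3
t 19.75 pos [ 555.2 -201.3   55.3] yawY 1.783 tilt [-0.007  0.    -1.   ] q [-0.48  0.64  1.54 -0.    0.97 -2.26] F [-14.1  -4.2   8.2] w 0.3
shift cm in present tool axes [ 0.18  0.   -6.5 ] turn x options [-1.000e-03  3.141e+00]
(np.float64(1.5294039076179278), np.float32(46.062695))
```

View pics/c10.png

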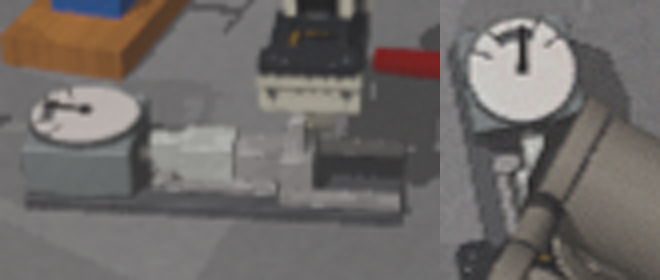

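```bash

python3 -m handwheel '[[[0,0,0.06,0],[0,0,0,0],[0,0,0,0],[0,0,-0.3,0],[0,0,-0.5,0],[0,0,-0.8,0],[0,0,-0.8,0],[0,0,0,0]]]';  python3 go.py 491.7 -214.9 54 1.784; python3 -m handwheel '[[[-2,0,0,0],[-2.5,0,0,0],[-2.5,0,0,0],[-2.5,0,0,0],[-2,0,-1,0],[0,0,-2,0],[0,0,-2,0],[0,0,0,0]]]';python3 -m handwheel '[[[0,3,0,0],[0,3,0,0],[0,3,0,0],[0,3,0,0],[0,3,0,0],[0,3,0,0],[0,3,0,0],[0,0,0,0]]]';python3 go.py 491.7 -214.9 54 1.784; python3 dial.py 11
```

```text
time: 20.52
tool_pos: [534.1, -205.7, 55.0]
tcp_rot: [2.464, 1.569, 2.676]
contact_force: [-0.6, 0.3, -0.9]
grip_width: 0.6
t 20.52 pos [ 534.1 -205.7   55. ] yawY 1.782 tilt [-0.001  0.001 -1.   ] q [-0.5   0.61  1.6  -0.    0.93 -2.28] F [-0.6  0.3 -0.9] w 0.6
shift cm in present tool axes [ 0.11 -0.01 -4.34] turn x options [-2.00e-03  3.14e+00]
time: 21.18
tool_pos: [484.3, -216.4, 170.6]
tcp_rot: [2.864, 1.57, 3.075]
contact_force: [-0.4, -0.9, -0.4]
grip_width: 0.4
time: 21.85
tool_pos: [441.4, -6.7, 170.2]
tcp_rot: [1.797, 1.569, 2.012]
contact_force: [-0.1, -0.4, -0.8]
grip_width: 0.4
t 21.85 pos [441.4  -6.7 170.2] yawY 1.786 tilt [-0.001  0.002 -1.   ] q [-0.19  0.25  1.83  0.    1.07 -1.98] F [-0.1 -0.4 -0.8] w 0.4
shift cm in present tool axes [ 11.57 -21.44   0.47] turn x options [ 2.000e-03 -3.139e+00]
(np.float64(1.6367215124759786), np.float32(75.29639))
```

View pics/c11.png

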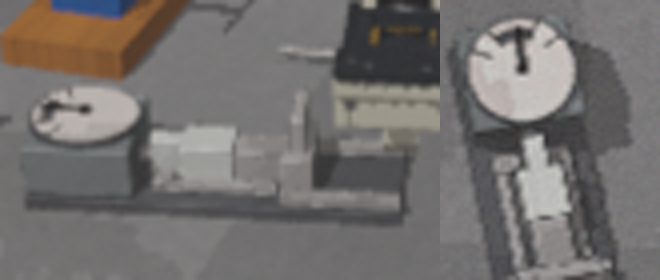

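```bash
python3 - <<'E'
from fit import *
im=cv2.imread('pics/t11.png');d=np.load('pics/t11.npy')
C=cloud('top',d); print(fitT(im,[632,-184,.213],z=44), fitG(d,[633.5,-185,.213,-14]))
b=cv2.resize(im[135:240,335:400],None,fx=5.7,fy=5.7,interpolation=cv2.INTER_CUBIC);cv2.imwrite('pics/t11c.png',b)
E
```

```text
(array([ 6.41060459e+02, -1.83144596e+02,  2.14805819e-01]), np.float64(-0.8978160304891852)) (array([ 6.34670315e+02, -1.86060252e+02,  2.12853621e-01, -1.43770823e+01]), np.float64(3.496862605374795))
```

View pics/t11c.png

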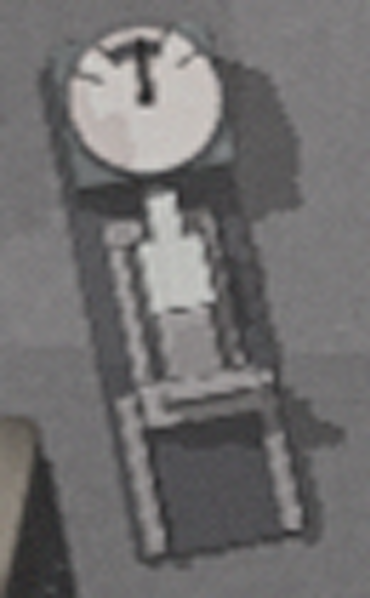

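View pics/t11.png

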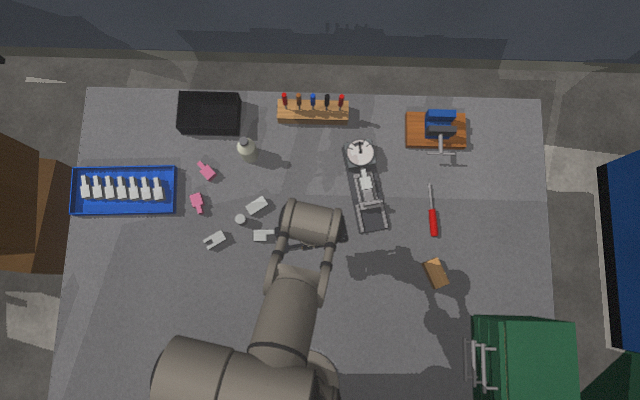

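```bash
python3 -m handwheel '[[[0,0,0,0],[0,0,0,0],[0,0,0,0]]]'; python3 dial.py 12; python3 -c "
from plant import bot
print(bot.close_job())"
```

```text
time: 22.2
tool_pos: [443.0, -11.8, 170.1]
tcp_rot: [-0.265, 1.571, -0.055]
contact_force: [-0.8, -1.0, 0.3]
grip_width: 0.1
(np.float64(1.63338338746086), np.float32(74.8041))
the job is handed in; nothing more can be done
None
```

The job is handed in at about 22 s. The T-shaped casting is clamped in the gauge pocket with the pointer resting inside the dark grey band, though no verdict was reported.

**What I did:**
- I gripped the grey T-shaped casting across its body and seated it in the pocket, tongue towards the dial. It caught on the lead-in once, which I fixed with a sideways shift of about 1.5 mm.
- I let go, and its top then measured 43–44 mm above the bench (44 mm expected). The jaw did not need sliding back first.
- I pushed the jaw shut from behind its thumb plate in 1–3 mm steps, reading the dial as I went. Then I backed off and moved the arm clear.

**Last checks:**
- **Pointer:** about 0.92 rad from rest (plunger about 3.7 mm). It stayed there after the arm left, and never went near the end stop.
- **Jaw:** a separate depth fit put it at about 0.0606 m, which gives 3.6 mm of plunger and agrees with the dial.
- **Squareness:** the casting's angle matched the gauge's to within about 0.002 rad.
- **Other things:** in the last top picture the other castings, can, bottle, screwdriver and wooden block looked undisturbed. I judged that by eye and did not measure it.

**Where checks disagreed:**
- Placing the gauge sideways (along y) was off by about 2–3 mm between the camera fit and the contact I felt while inserting. I went by the contact.
- My fit of the casting's position right after release was about 5 mm off along the gauge, with the arm partly in view. My final fit put it about 1.5 mm off centre sideways, which is the full clearance of the pocket and inside the 3 mm limit.

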